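# Divert the mill balls into the other bin

### The job

The ball feeder on the pottery bench sends its porcelain mill balls down the chute on whichever side its seesaw gate leans: press down the raised side with a fingertip so the gate rocks over and stays on its other stop. Then push the wooden pusher fully home along the feed channel, so that all three balls roll down that newly chosen chute into its bin. Keep your fingers off the balls, pick nothing up, and leave the other things on the bench where they are.

Things in the scene. Friction and masses are not known exactly. Their poses are not given: they have to be found in the camera images.
- feeder: Wooden ball feeder, fixed to the bench; both sides alike. Origin on the bench top under the gate's pivot; x runs away from the robot along the feed channel, y to the left along gate and chutes, z up. From each end of the gate an aluminium chute, |y| = 103 to 209 mm, leads down into a grey bin.
- channel_end (a point): Far end of the feed channel's floor, where balls drop onto the middle of the gate (x = -24, y = 0, z = 150 mm in the feeder's frame). The channel runs 190 mm from here back towards the robot, 34 mm wide inside, side walls 23 mm high. It falls slightly back, so the balls rest against the pusher.
- bin_left (a point): Centre of the floor of the left bin, of grey plastic, open on top, 110 x 125 mm, walls 45 to 110 mm high (y = +265 mm in the feeder's frame).
- bin_right (a point): The same for the right bin (y = -265 mm).
- gate (a joint): Seesaw gate, a wooden trough 224 mm long; pivot along x, 118 mm high. A 32 mm steel ball on a stem over the pivot (x = +26, 218 mm high when level) leans to the low side. Rad: positive = left (+y) side up; stops at +0.26 and -0.26. Its weight rests it on either stop; pressed past level it falls over. Needs under 1 N until its stop.
- pad_left (a point): Centre of the top face of the left press pad: a flat wooden plate 44 x 44 mm, 4 mm thick, on the robot's side of the gate's left end (x = -42, y = +88, z = 144 mm in the feeder's frame when level, 23 mm higher or lower on the stops). Free space above it.
- pad_right (a point): The same on the right end (y = -88 mm).
- pusher (a joint): Wooden pusher that slides along the feed channel behind the balls, in m: 0 to 0.014 at the start (towards the robot), 0.115 fully home against its stop (away from the robot). It stays where it is left; sliding takes 2 to 3 N.
- pusher_tab (a point): Point on the back face (the robot's side) of the pusher's upright tab, 15 mm below the tab's top edge: x = -180 mm plus the pusher's joint value, y = 0, z = 199 mm in the feeder's frame. The tab is 30 mm wide, 12 mm thick and its top is 214 mm above the bench; it rises 40 mm above the top of the channel walls. Push it along the feeder's +x.
- ball1_center (a point): Centre of porcelain ball 1, 30 mm in diameter, about 34 g, glazed smooth; the three balls start in a row in the channel, in front of the pusher, this one next to it.
- ball2_center (a point): Centre of porcelain ball 2, 30 mm in diameter, about 34 g, glazed smooth; the three balls start in a row in the channel, in front of the pusher.
- ball3_center (a point): Centre of porcelain ball 3, 30 mm in diameter, about 34 g, glazed smooth; the three balls start in a row in the channel, in front of the pusher.
- bowl: Small black bowl, 84 mm across, 38 mm high, standing beside the feed channel; origin at its underside. Leave alone.
- cup: Terracotta cup, 72 mm across, 70 mm high, on the other side of the channel (it and the bowl may swap places); origin at its underside. Leave alone.
- jar: Closed jar, 56 mm across, 80 mm high, beyond the gate; origin at its underside. Leave alone.
- kiln_post: Upright white ceramic kiln post, 40 mm across, 60 mm high, beyond the gate; origin at its underside. Leave alone.
- brush: Brush lying on the bench at the front left. Leave alone.
- clay_block: Block of dry clay, 70 x 50 x 40 mm, on the bench at the front right; origin at its underside. Leave alone.

How it is judged:
On the way, in this order (a step that is already met when the one before it is completed fails the run):
1. the gate has been rocked over and rests on its other stop, with all three balls still in the feed channel (distance of pad_left from where it was at the start of the episode above 0.035 m and (value of joint gate below -0.21 rad or value of joint gate above 0.21 rad) and x of each of ball1_center, ball2_center, ball3_center in the frame of feeder below -0.035 m and height (world z) of each of ball1_center, ball2_center, ball3_center above 0.15 m), for 0.3 s.
2. the pusher is fully home and all three balls are in the bin on the gate's new low side (((distance of pad_left from where it was at the start of the episode above 0.035 m and value of joint pusher above 0.105 m and value of joint gate below -0.21 rad and y of ball1_center in the frame of feeder between 0.203 and 0.327 m and x of ball1_center in the frame of feeder between -0.055 and 0.055 m and z of each of ball1_center, ball2_center, ball3_center in the frame of feeder below 0.06 m and y of ball2_center in the frame of feeder between 0.203 and 0.327 m and x of ball2_center in the frame of feeder between -0.055 and 0.055 m and y of ball3_center in the frame of feeder between 0.203 and 0.327 m and x of ball3_center in the frame of feeder between -0.055 and 0.055 m) or (distance of pad_left from where it was at the start of the episode above 0.035 m and value of joint pusher above 0.105 m and value of joint gate above 0.21 rad and y of ball1_center in the frame of feeder between -0.327 and -0.203 m and x of ball1_center in the frame of feeder between -0.055 and 0.055 m and z of each of ball1_center, ball2_center, ball3_center in the frame of feeder below 0.06 m and y of ball2_center in the frame of feeder between -0.327 and -0.203 m and x of ball2_center in the frame of feeder between -0.055 and 0.055 m and y of ball3_center in the frame of feeder between -0.327 and -0.203 m and x of ball3_center in the frame of feeder between -0.055 and 0.055 m))), for 0.2 s.
At the end, for the whole second after the job is handed in: The gate rests within 0.05 rad of the stop opposite to where it started, the pusher is within 10 mm of fully home, and all three balls lie in the bin on the gate's low side (((distance of pad_left from where it was at the start of the episode above 0.035 m and value of joint pusher above 0.105 m and value of joint gate below -0.21 rad and y of ball1_center in the frame of feeder between 0.203 and 0.327 m and x of ball1_center in the frame of feeder between -0.055 and 0.055 m and z of each of ball1_center, ball2_center, ball3_center in the frame of feeder below 0.06 m and y of ball2_center in the frame of feeder between 0.203 and 0.327 m and x of ball2_center in the frame of feeder between -0.055 and 0.055 m and y of ball3_center in the frame of feeder between 0.203 and 0.327 m and x of ball3_center in the frame of feeder between -0.055 and 0.055 m) or (distance of pad_left from where it was at the start of the episode above 0.035 m and value of joint pusher above 0.105 m and value of joint gate above 0.21 rad and y of ball1_center in the frame of feeder between -0.327 and -0.203 m and x of ball1_center in the frame of feeder between -0.055 and 0.055 m and z of each of ball1_center, ball2_center, ball3_center in the frame of feeder below 0.06 m and y of ball2_center in the frame of feeder between -0.327 and -0.203 m and x of ball2_center in the frame of feeder between -0.055 and 0.055 m and y of ball3_center in the frame of feeder between -0.327 and -0.203 m and x of ball3_center in the frame of feeder between -0.055 and 0.055 m))); the robot touches nothing.
It fails at once if a ball is touched by the fingers (contact force between the fingers and ball1 above 1 N or contact force between the fingers and ball2 above 1 N or contact force between the fingers and ball3 above 1 N).
It fails at once if a ball is lifted (height (world z) of any of ball1_center, ball2_center, ball3_center above 0.2 m).
It fails at once if another thing on the bench is lifted or moved by more than 20 mm (distance of any of bowl, cup, jar, kiln_post, brush, clay_block from where it was at the start of the episode above 0.02 m).
It also fails if it takes over 51 s, if anything falls off the work surface, if the arm or the gripper's body presses on something with over 40 N, if the wrist force passes 120 N, or if a joint passes its speed limit or range.

### The arm

A 6-joint arm with a two-finger parallel gripper is mounted at the origin on the work surface. World frame = base frame: x ahead of the robot, y to its left, z up, the work surface at z = 0. Lengths are in m, angles in rad, forces in N, time in s.
With the tool pointing down it reaches from about 0.3 to 0.775 m from the base axis. Payload 14.6 kg.
Tool frame: the origin (TCP) lies midway between the tips of the shut fingers; the grasp point (between the pads) lies 19 mm behind it; z points along the fingers, y is the line along which they close (so a half turn about z gives the same grasp; the last joint's range is limited). The gripper opens to 94 mm and grips with 3 to 60 N. Pads are 16 mm wide; open, the fingers measure 119 mm over their backs; the gripper's body (75 mm by 177 mm) begins 78 mm behind the grasp point.
Start: joints at [1.185, 0.3, 1.521, -0, 1.321, -0.067], TCP at [0.172, 0.522, 0.167] pointing down, gripper open.
Joint ranges: [-3.03, 3.03], [-0.79, 2.21], [0.23, 2.52], [-1.04, 4.18], [0, 3.07], [-2.55, 2.55]. Speed limits (rad/s): [2.22, 2.22, 2.57, 3.14, 3.14, 3.14].

### API

Orientations are given as [roll, pitch, yaw] about the fixed x, y, z axes, in that order (R = Rz(yaw) Ry(pitch) Rx(roll)).
In Python, from station import telemetry, optics, ctrl gives the robot as it stands.
- The arm moves only by the tool carry_out, never from a script. Its argument "plan" is a list that holds one entry, the list of rows, each a list of 7 numbers: the shift along the tool's x, y, z in mm, then the turn, a rotation vector about the tool's x, y, z in rad, then the finger opening in mm, from 0 to 94. A call has 1 to 20 rows; each row shifts and turns the commanded pose from where the row before left it, along the tool's axes as they then stand; what a row does not reach is not made up. A row lasts 1/12 s, in which the tool goes at most 41.7 mm and 7.16 degrees, less where a joint would pass 70% of its speed; a pose out of reach is approached as far as the arm can. A call with a gripper value outside its range is refused whole. The fingers move at their own pace and stop on an object; "squeeze" is the grip in N (left out, the last holds). Time passes only in rows, so rows that do not move let the fingers close. It gives the time, the measured TCP pose, the force, the opening and the grip force at its end, in the units of the state.
- telemetry.get_obs(): the state, without advancing time (a new reading comes with each control period).
- optics.camera(name): name is "scene" or "top"; returns a dict with "pixels" (400x640x3 uint8, red, green, blue), "intrinsics" (3x3 intrinsics, pixels), "origin" and "rotation" of the camera in the world. Camera axes: x right, y down, z forward; pixel columns grow to the right and rows downward; lengths in m; the calibration is good to about 2 mm. A picture is of the moment at which its call begins. There is no depth.
- ctrl.hand_in(): hands the job in; it is judged then, once.
The state is a dict: "time_s": time; "qpos": joint angles; "joint_vel": joint speeds; "tau": joint torques, N m; "ee_pos": TCP position; "eef_rot": TCP orientation; "force": force on the tool from outside, world axes, zero at the start; "moment": the same for the moment, N m; "grip_width": finger opening in m; "grip_force": force on a finger pad.
Only numpy, scipy, OpenCV 4.12 (cv2) and the standard library are available. Lean on these libraries where they do the work, as an engineer would, in place of code of your own. Each camera call takes 0.05 s, during which the arm holds its last target. There are 200 camera calls.

## Working session

There is one attempt and no reset: what is moved stays moved. The work goes in short steps, Python scripts to look and compute and a tool call to move; the robot and the scene stay as the last step left them, time stands still between calls to the robot, and variables do not carry over. Pictures are saved under pics/ and viewed, at most 12 in all, crops included, and the job is handed in when it is done.

Besides the shell and the picture viewer there is one more tool, called as name([rows], argument=value, ...), one row to a line, values as JSON. carry_out: Moves the arm, as the interface text tells. Its arguments: {"type":"object","properties":{"plan":{"type":"array","items":{"type":"array","items":{"type":"array","items":{"type":"number"}}}},"squeeze":{"type":"number"}},"required":["plan"]}

```bash
mkdir -p pics
cat > h.py <<'E'
import numpy as np, cv2
from station import telemetry, optics, ctrl
def shot(n,f):
    c=optics.camera(n); cv2.imwrite(f'pics/{f}.png',c['pixels'][:,:,::-1]); np.savez(f'pics/{f}.npz',**{k:np.array(v) for k,v in c.items()}); return c
def ray(c,u,v):
    d=np.array(c['rotation'])@np.linalg.inv(c['intrinsics'])@[u,v,1.]; return np.array(c['origin']),d/np.linalg.norm(d)
def onz(c,u,v,z):
    o,d=ray(c,u,v); return o+d*(z-o[2])/d[2]
def proj(c,p):
    q=np.array(c['intrinsics'])@np.array(c['rotation']).T@(np.array(p)-c['origin']); return q[:2]/q[2]
E
python3 - <<'E'
from h import *
for n in('scene','top'):
    c=shot(n,n+'0'); print(n,c['origin'],c['rotation'],c['intrinsics'])
o=telemetry.get_obs(); print(o)
E
```

```text
scene [0.89646117 0.48092476 1.10613265] [-2.6097843  -0.01216588  2.60043304] [[460.65215265   0.         323.46658113]
 [  0.         460.65215265 200.78663972]
 [  0.           0.           1.        ]]
top [0.45564339 0.01775161 0.96525901] [-2.9556829  -0.01299056 -1.55153873] [[366.5091508    0.         317.90020495]
 [  0.         366.5091508  200.88735218]
 [  0.           0.           1.        ]]
{'time_s': 0.1, 'qpos': array([ 1.18540955e+00,  3.00412763e-01,  1.52153319e+00,  2.02942885e-05,
        1.32068786e+00, -6.66004971e-02]), 'joint_vel': array([-0.0003148 , -0.00011307, -0.00208275,  0.00100843,  0.00031408,
        0.0014337 ]), 'tau': array([ 9.04480257e-04, -5.32647157e+01, -3.53282189e+01,  7.08872708e-02,
        2.35205685e-02, -9.26829762e-05]), 'ee_pos': array([0.1722702 , 0.52203144, 0.16643861]), 'eef_rot': array([-3.14055512e+00, -8.89040076e-05,  2.82280130e+00]), 'force': array([-0.48319109,  0.0972441 , -0.691777  ]), 'moment': array([ 0.02248496, -0.03677302, -0.02617018]), 'grip_force': 0.0, 'grip_width': 0.09400813030498362}
```

View pics/scene0.png

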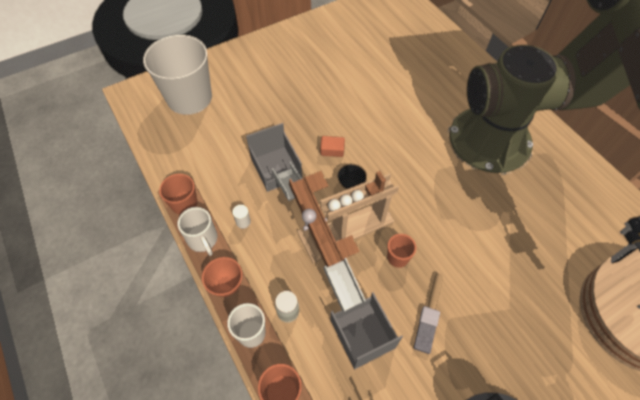

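View pics/top0.png

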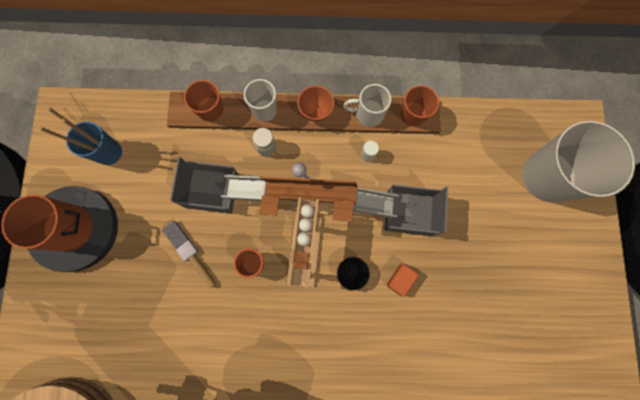

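```bash
cat >> h.py <<'E'
from scipy.spatial.transform import Rotation as Ro
def fix(c):
    c=dict(c); r=np.array(c['rotation'])
    if r.shape==(3,): c['rotation']=Ro.from_euler('xyz',r).as_matrix()
    return c
def tri(c1,p1,c2,p2):
    o1,d1=ray(c1,*p1);o2,d2=ray(c2,*p2)
    A=np.c_[d1,-d2]; s=np.linalg.lstsq(A,o2-o1,rcond=None)[0]
    a,b=o1+s[0]*d1,o2+s[1]*d2; return (a+b)/2,np.linalg.norm(a-b)
E
python3 - <<'E'
from h import *
t=cv2.imread('pics/top0.png')[150:300,165:455]; s=cv2.imread('pics/scene0.png')[120:370,240:420]
a=cv2.resize(t,None,fx=2.75,fy=2.75,interpolation=cv2.INTER_CUBIC)
b=cv2.resize(s,None,fx=2.4,fy=2.4,interpolation=cv2.INTER_CUBIC)
cv2.imwrite('pics/tc.png',a);cv2.imwrite('pics/sc.png',b)
c=fix(np.load('pics/top0.npz'));print(c['rotation'])
c=fix(np.load('pics/scene0.npz'));print(c['rotation'])
E
```

```text
[[ 0.01925479 -0.98254003  0.18505225]
 [-0.99973022 -0.02132526 -0.00920462]
 [ 0.01299019 -0.18482509 -0.98268558]]
[[-0.85704848  0.43869879 -0.270206  ]
 [ 0.51509213  0.74191533 -0.4292339 ]
 [ 0.01216558 -0.50705525 -0.86182769]]
```

View pics/tc.png

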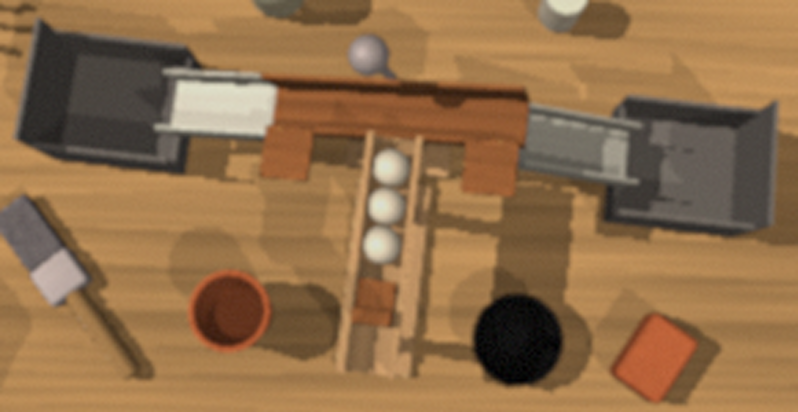

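View pics/sc.png

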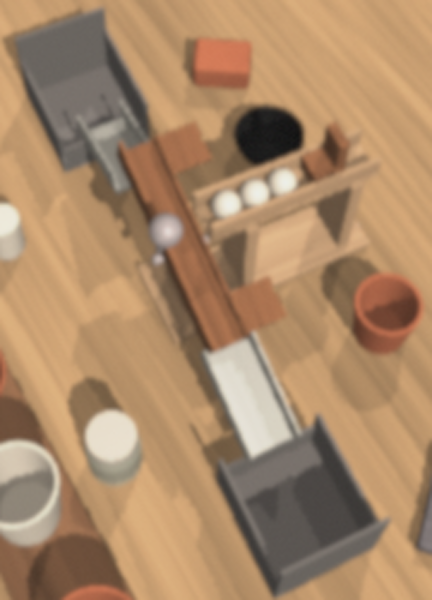

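The feeder is near the image centre and turned slightly. The steel ball sits at crop (368,54), left of the pivot, so the left side is low. The right pad at crop (491,166) is the raised one. I'll triangulate these points.

Run:
```python
from h import *
T=fix(np.load('pics/top0.npz'));S=fix(np.load('pics/scene0.npz'))
P=dict(steel=((368,54),(165,230)),padL=((287,153),(257,303)),padR=((491,166),(185,149)),b3=((391,166),(227,204)),b2=((386,206),(256,192)),b1=((381,244),(285,181)),tabtop=((375,290),(340,140)))
R={}
for k,(a,b) in P.items():
    p,e=tri(T,(165+a[0]/2.75,150+a[1]/2.75),S,(240+b[0]/2.4,120+b[1]/2.4)); R[k]=p; print(k,p.round(4),round(e,4))
d=R['padL'][:2]-R['padR'][:2]; print('yaw pads',np.arctan2(-d[0],d[1]))
d=R['b3'][:2]-R['b1'][:2]; print('yaw balls',np.arctan2(d[1],d[0]))
# channel walls' outer top edges in top view, plane z=.173
for a in((372,132),(346,370),(421,138),(410,375)): print(onz(T,165+a[0]/2.75,150+a[1]/2.75,.173).round(4))
```

```text
steel [0.6641 0.0524 0.2125] 0.0002
padL [0.602  0.1232 0.1164] 0.0008
padR [ 0.5862 -0.0463  0.1577] 0.0034
b3 [0.5844 0.034  0.1629] 0.0012
b2 [0.5522 0.037  0.1626] 0.0006
b1 [0.5212 0.0407 0.1632] 0.0022
tabtop [0.4773 0.0484 0.2169] 0.0182
yaw pads -0.09263960596130517
yaw balls -0.10603109960710692
[0.6105 0.0493 0.173 ]
[0.4243 0.0639 0.173 ]
[0.6064 0.0099 0.173 ]
[0.4214 0.0148 0.173 ]
```

carry_out([
  [[0, 0, -27, 0, 0, -0.044, 0], [0, 0, -27, 0, 0, -0.044, 0], [0, 0, -27, 0, 0, -0.044, 0], [0, 0, -27, 0, 0, -0.044, 0], [0, 0, -27, 0, 0, -0.043, 0], [-20, -23, 0, 0, 0, 0, 0], [-20, -23, 0, 0, 0, 0, 0], [-20, -23, 0, 0, 0, 0, 0], [-20, -23, 0, 0, 0, 0, 0], [-20, -23, 0, 0, 0, 0, 0], [-20, -23, 0, 0, 0, 0, 0], [-20, -23, 0, 0, 0, 0, 0], [-20, -23, 0, 0, 0, 0, 0], [-20, -23, 0, 0, 0, 0, 0], [-20, -23, 0, 0, 0, 0, 0], [-20, -23, 0, 0, 0, 0, 0], [-20, -23, 0, 0, 0, 0, 0], [-20, -23, 0, 0, 0, 0, 0], [-20, -23, 0, 0, 0, 0, 0], [0, 0, 0, 0, 0, 0, 0]],
], squeeze=10)

```text
time_s: 1.77
ee_pos: [0.4207, 0.1707, 0.3014]
eef_rot: [-3.14, -0.001, 3.038]
force: [-0.2, 0.5, -0.7]
grip_width: 0.0004
grip_force: 0.0
```

carry_out([
  [[-20, -23, 0, 0, 0, 0, 0], [-20, -23, 0, 0, 0, 0, 0], [-20, -23, 0, 0, 0, 0, 0], [-20, -23, 0, 0, 0, 0, 0], [-20, -23, 0, 0, 0, 0, 0], [-20, -23, 0, 0, 0, 0, 0], [-20, -23, 0, 0, 0, 0, 0], [-20, -23, 0, 0, 0, 0, 0], [-20, -23, 0, 0, 0, 0, 0], [0, 0, 20, 0, 0, 0, 0], [0, 0, 20, 0, 0, 0, 0], [0, 0, 20, 0, 0, 0, 0], [0, 0, 20, 0, 0, 0, 0], [0, 0, 0, 0, 0, 0, 0], [0, 0, 0, 0, 0, 0, 0]],
])

```text
time_s: 3.02
ee_pos: [0.5771, -0.0496, 0.2217]
eef_rot: [3.141, -0.002, 3.042]
force: [-0.3, -0.2, 0.6]
grip_width: 0.0005
grip_force: 0.0
```

carry_out([
  [[-4, -2, 10, 0, 0, 0, 0], [0, 0, 14, 0, 0, 0, 0], [0, 0, 14, 0, 0, 0, 0], [0, 0, 7, 0, 0, 0, 0], [0, 0, 7, 0, 0, 0, 0], [0, 0, 7, 0, 0, 0, 0], [0, 0, 7, 0, 0, 0, 0], [0, 0, 7, 0, 0, 0, 0], [0, 0, 7, 0, 0, 0, 0], [0, 0, 6, 0, 0, 0, 0], [0, 0, 5, 0, 0, 0, 0], [0, 0, 0, 0, 0, 0, 0], [0, 0, 0, 0, 0, 0, 0]],
])

```text
time_s: 4.1
ee_pos: [0.5812, -0.0523, 0.1309]
eef_rot: [3.142, -0.0, 3.042]
force: [0.3, -0.3, -0.1]
grip_width: 0.0004
grip_force: 0.0
```

carry_out([
  [[0, 0, -15, 0, 0, 0, 0], [0, 0, -30, 0, 0, 0, 0], [0, 0, -30, 0, 0, 0, 0], [0, 0, -30, 0, 0, 0, 0], [30, 0, -15, 0, 0, 0, 0], [30, 0, 0, 0, 0, 0, 0], [30, 0, 0, 0, 0, 0, 0], [30, 0, 0, 0, 0, 0, 0], [30, 0, 0, 0, 0, 0, 0], [0, 0, 0, 0, 0, 0, 0], [0, 0, 0, 0, 0, 0, 0]],
])

```text
time_s: 5.02
ee_pos: [0.4316, -0.0373, 0.2522]
eef_rot: [-3.141, 0.003, 3.042]
force: [1.7, 0.7, 0.1]
grip_width: 0.0003
grip_force: 0.0
```

Run:
```python
from h import *
shot('top','top1');shot('scene','scene1')
t=cv2.imread('pics/top1.png')[150:300,165:455]; s=cv2.imread('pics/scene1.png')[120:370,240:420]
a=cv2.resize(t,(560,290),interpolation=cv2.INTER_CUBIC);b=cv2.resize(s,(209,290),interpolation=cv2.INTER_CUBIC)
cv2.imwrite('pics/c1.png',np.hstack([a,b]))
```

```text
(no output)
```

View pics/c1.png

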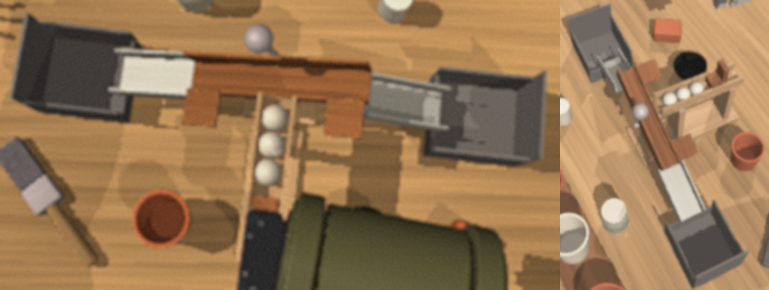

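Steel ball still at the left in crop (259,38): the gate did not stay over. I'll check how the TCP projects, to see whether my calibration or the press is off.

Run:
```python
from h import *
T=fix(np.load('pics/top1.npz'));S=fix(np.load('pics/scene1.npz'))
p=telemetry.get_obs()['ee_pos'];print(p,proj(T,p),proj(S,p),T['origin'],S['origin'])
d=lambda n:cv2.absdiff(cv2.imread(f'pics/{n}0.png'),cv2.imread(f'pics/{n}1.png')).max(2)
print(d('scene')[200:330,280:360].max(),(d('top')[150:250,170:260]>30).sum())
cv2.imwrite('pics/s1.png',np.vstack([cv2.imread('pics/scene1.png')[:300],cv2.imread('pics/top1.png')[100:400]]))
```

```text
[ 0.4325615  -0.0374814   0.25139293] [341.8005799  282.72416979] [374.50517807 135.06573559] [0.45564339 0.01775161 0.96525901] [0.89646117 0.48092476 1.10613265]
28 0
```

View pics/s1.png

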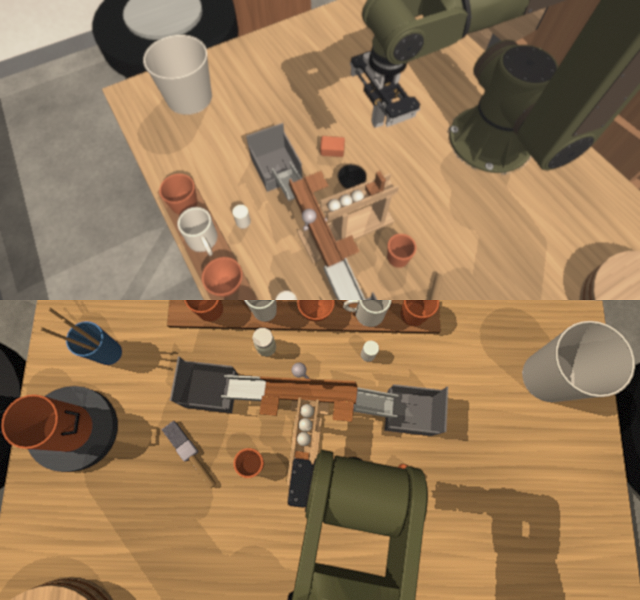

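Run:
```python
from h import *
T=fix(np.load('pics/top1.npz'));S=fix(np.load('pics/scene1.npz'))
o=telemetry.get_obs();p=o['ee_pos'];R=Ro.from_euler('xyz',o['eef_rot']).as_matrix();print(o['qpos'],o['force'],o['grip_width'])
for q in([0,0,0],p,p-R[:,2]*.1,p-R[:,2]*.2): print(proj(S,q),proj(T,q))
s=cv2.imread('pics/scene1.png')[20:150,320:480]
cv2.imwrite('pics/g1.png',cv2.resize(s,None,fx=4,fy=4,interpolation=cv2.INTER_CUBIC))
```

```text
[-1.70803722e-01 -2.11708942e-02  1.69062112e+00 -3.76846148e-05
  1.47109991e+00 -1.64175635e+00] [0.81144853 0.5672599  0.4720517 ] 0.0003476116710403619
[490.09976497 138.61578309] [316.38844858 466.51598192]
[374.50517807 135.06573559] [341.8005799  282.72416979]
[379.51700347 105.98375189] [346.49925378 284.90304431]
[385.47566526  71.40758621] [353.04090879 287.9365482 ]
```

View pics/g1.png

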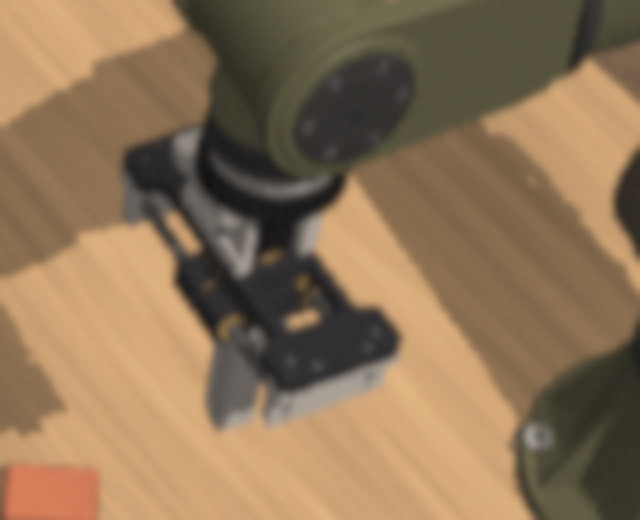

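The fingertip shows at scene (377,126), while the reported TCP projects to (374,135). So the real tip is about 25–30 mm higher than reported, and the first press stopped short. I'll press again deeper and check partway.

carry_out([
  [[-30, -1, 0, 0, 0, 0, 0], [-30, -1, 0, 0, 0, 0, 0], [-30, -1, 0, 0, 0, 0, 0], [-30, -1, 0, 0, 0, 0, 0], [-27, -1, 10, 0, 0, 0, 0], [0, 0, 30, 0, 0, 0, 0], [0, 0, 30, 0, 0, 0, 0], [0, 0, 20, 0, 0, 0, 0], [0, 0, 10, 0, 0, 0, 0], [0, 0, 10, 0, 0, 0, 0], [0, 0, 10, 0, 0, 0, 0], [0, 0, 7, 0, 0, 0, 0], [0, 0, 5, 0, 0, 0, 0], [0, 0, 0, 0, 0, 0, 0], [0, 0, 0, 0, 0, 0, 0]],
])

```text
time_s: 6.37
ee_pos: [0.5779, -0.057, 0.1194]
eef_rot: [3.142, 0.001, 3.042]
force: [0.4, 0.3, 0.5]
grip_width: 0.0004
grip_force: 0.3
```

Run:
```python
from h import *
shot('top','top2');shot('scene','scene2')
s=cv2.imread('pics/scene2.png')[100:300,260:420]; t=cv2.imread('pics/top2.png')[140:300,220:400]
cv2.imwrite('pics/c2.png',np.hstack([cv2.resize(s,(400,500),interpolation=cv2.INTER_CUBIC),cv2.resize(t,(400,500)  ,interpolation=cv2.INTER_CUBIC)]))
o=telemetry.get_obs();print(o['ee_pos'],o['force'],proj(fix(np.load('pics/scene2.npz')),o['ee_pos']))
```

```text
[ 0.57804562 -0.05699745  0.11969519] [-0.33625015  0.17946951  1.05065405] [317.07921448 185.54975222]
```

View pics/c2.png

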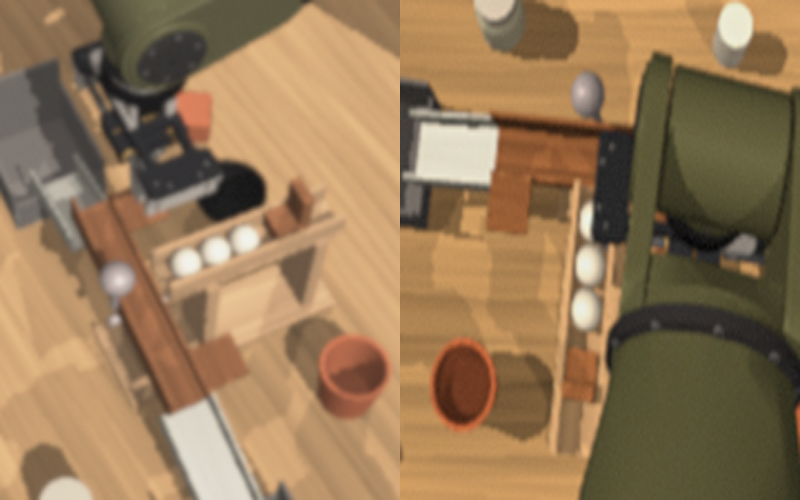

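The steel ball is now at top x≈305 (it was 299), so the gate is about halfway up to level. That confirms an offset of about 33 mm. I'll continue down.

carry_out([
  [[0, 0, 5, 0, 0, 0, 0], [0, 0, 5, 0, 0, 0, 0], [0, 0, 4, 0, 0, 0, 0], [0, 0, 0, 0, 0, 0, 0]],
])

```text
time_s: 6.8
ee_pos: [0.5772, -0.0569, 0.1038]
eef_rot: [3.142, -0.002, 3.042]
force: [0.3, 0.6, -1.1]
grip_width: 0.0007
grip_force: 0.0
```

carry_out([
  [[0, 0, 5, 0, 0, 0, 0], [0, 0, 4, 0, 0, 0, 0], [0, 0, 0, 0, 0, 0, 0], [0, 0, 0, 0, 0, 0, 0], [0, 0, 0, 0, 0, 0, 0], [0, 0, 0, 0, 0, 0, 0]],
])

```text
time_s: 7.3
ee_pos: [0.5778, -0.057, 0.0962]
eef_rot: [-3.142, 0.0, 3.042]
force: [0.7, -0.4, -0.5]
grip_width: 0.0001
grip_force: 0.0
```

Run:
```python
from h import *
c=shot('top','top3');shot('scene','scene3')
h=cv2.cvtColor(c['pixels'],cv2.COLOR_RGB2HSV)
def steel(n):
    g=cv2.cvtColor(cv2.imread(f'pics/top{n}.png'),cv2.COLOR_BGR2HSV)[160:180,285:325]; m=(g[...,1]<70)&(g[...,2]>70)&(g[...,2]<200); y,x=np.nonzero(m); return len(x),x.mean()+285,y.mean()+160
for n in range(4): print(n,steel(n))
```

```text
0 (163, np.float64(298.8834355828221), np.float64(169.80368098159508))
1 (155, np.float64(299.03225806451616), np.float64(169.94193548387096))
2 (153, np.float64(303.9477124183006), np.float64(169.94117647058823))
3 (108, np.float64(320.2037037037037), np.float64(172.94444444444446))
```

The gate has flipped: the steel ball is at about x≥320. Next I retract and move behind the pusher tab, still high up.

carry_out([
  [[0, 0, -15, 0, 0, 0, 0], [0, 0, -30, 0, 0, 0, 0], [0, 0, -30, 0, 0, 0, 0], [0, 0, -30, 0, 0, 0, 0], [0, 0, -30, 0, 0, 0, 0], [27, 0, -5, 0, 0, 0, 0], [27, 18, 0, 0, 0, 0, 0], [27, 18, 0, 0, 0, 0, 0], [27, 18, 0, 0, 0, 0, 0], [27, 18, 0, 0, 0, 0, 0], [27, 19, 0, 0, 0, 0, 0], [0, 0, 30, 0, 0, 0, 0], [0, 0, 20, 0, 0, 0, 0], [0, 0, 0, 0, 0, 0, 0], [0, 0, 0, 0, 0, 0, 0]],
])

```text
time_s: 8.65
ee_pos: [0.4254, 0.0497, 0.1862]
eef_rot: [-3.141, -0.001, 3.042]
force: [-1.0, 0.1, 0.6]
grip_width: 0.0008
grip_force: 0.0
```

Run:
```python
from h import *
shot('top','top4');shot('scene','scene4')
s=cv2.imread('pics/scene4.png')[100:300,270:430]; t=cv2.imread('pics/top4.png')[140:300,220:400]
cv2.imwrite('pics/c4.png',np.hstack([cv2.resize(s,(480,600),interpolation=cv2.INTER_CUBIC),cv2.resize(t,(320,284) ,interpolation=cv2.INTER_CUBIC) if 0 else cv2.copyMakeBorder(cv2.resize(t,(320,284),interpolation=cv2.INTER_CUBIC),0,316,0,0,0)]))
o=telemetry.get_obs();S=fix(np.load('pics/scene4.npz'));p=o['ee_pos'];print(p)
pr=lambda q:(proj(S,q)-[270,100])*3
print('rep',pr(p),'+33',pr(p+[0,0,.033]),'tab top back edge',pr([.635-.173*.995,.0287+.0173,.214]))
```

```text
[0.42628164 0.04956771 0.18726916]
rep [372.68039535 226.78098209] +33 [378.80885022 203.28515662] tab top back edge [336.55134932 224.37363395]
```

View pics/c4.png

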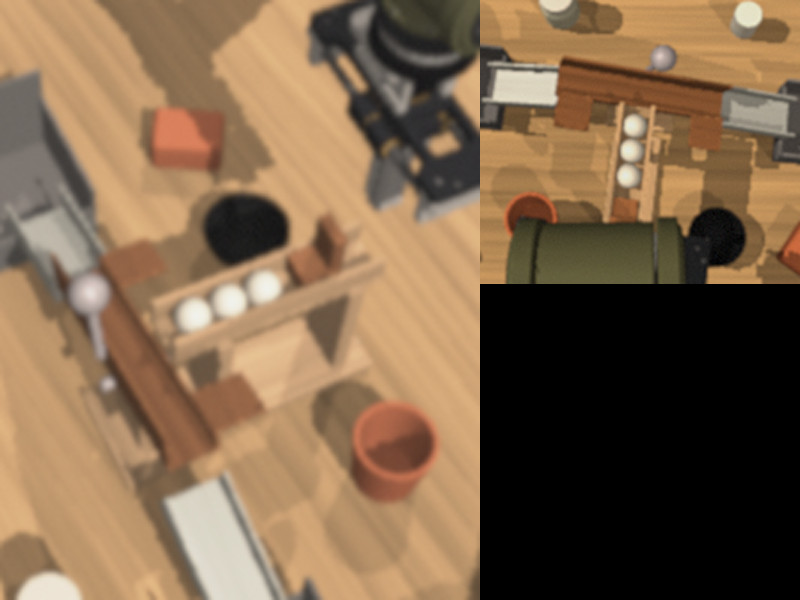

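The gate now leans right and the balls are still in the channel. The tip is at crop (380,207), which matches an offset of about 30 mm. I'll lower to true z≈0.19 and push slowly.

carry_out([
  [[0, 0, 9, 0, 0, 0, 0], [0, 0, 9, 0, 0, 0, 0], [0, 0, 9, 0, 0, 0, 0], [-5, 0, 0, 0, 0, 0, 0], [-5, 0, 0, 0, 0, 0, 0], [-4, 0, 0, 0, 0, 0, 0], [-4, 0, 0, 0, 0, 0, 0], [-4, 0, 0, 0, 0, 0, 0], [-4, 0, 0, 0, 0, 0, 0], [-4, 0, 0, 0, 0, 0, 0], [-4, 0, 0, 0, 0, 0, 0], [-4, 0, 0, 0, 0, 0, 0], [-4, 0, 0, 0, 0, 0, 0], [-4, 0, 0, 0, 0, 0, 0], [-4, 0, 0, 0, 0, 0, 0], [-4, 0, 0, 0, 0, 0, 0], [-4, 0, 0, 0, 0, 0, 0], [0, 0, 0, 0, 0, 0, 0]],
])

```text
time_s: 10.25
ee_pos: [0.4839, 0.0438, 0.1588]
eef_rot: [-3.141, 0.0, 3.042]
force: [0.5, 0.2, 0.0]
grip_width: 0.0004
grip_force: 0.0
```

Run:
```python
from h import *
shot('top','top5');shot('scene','scene5')
s=cv2.imread('pics/scene5.png')[100:300,250:430]; t=cv2.imread('pics/top5.png')[140:300,220:460]
cv2.imwrite('pics/c5.png',np.hstack([cv2.resize(s,(450,500),interpolation=cv2.INTER_CUBIC),cv2.copyMakeBorder(cv2.resize(t,(350,233),interpolation=cv2.INTER_CUBIC),0,267,0,0,0)]))
```

```text
(no output)
```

View pics/c5.png

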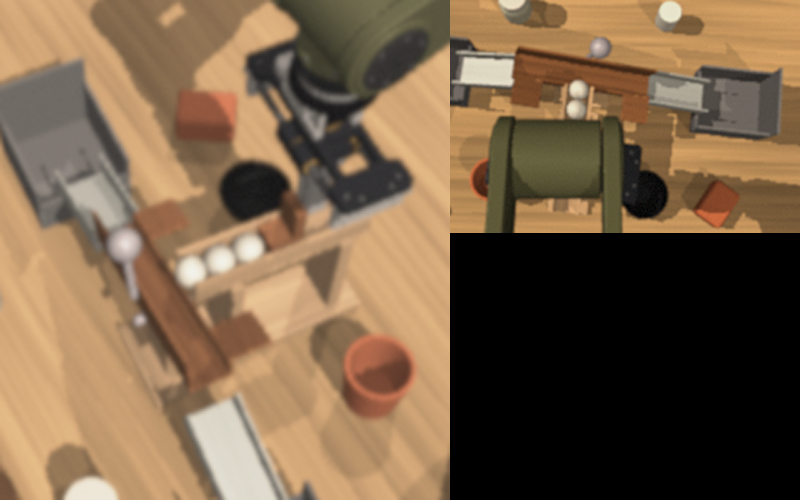

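The tip sits behind the tab at (300,200) and the balls have moved forward. I'll keep pushing.

carry_out([
  [[-4, 0, 0, 0, 0, 0, 0], [-4, 0, 0, 0, 0, 0, 0], [-4, 0, 0, 0, 0, 0, 0], [-4, 0, 0, 0, 0, 0, 0], [-4, 0, 0, 0, 0, 0, 0], [-4, 0, 0, 0, 0, 0, 0], [-4, 0, 0, 0, 0, 0, 0], [-4, 0, 0, 0, 0, 0, 0], [-4, 0, 0, 0, 0, 0, 0], [-4, 0, 0, 0, 0, 0, 0], [-4, 0, 0, 0, 0, 0, 0], [-4, 0, 0, 0, 0, 0, 0], [-4, 0, 0, 0, 0, 0, 0], [-4, 0, 0, 0, 0, 0, 0], [-4, 0, 0, 0, 0, 0, 0], [-4, 0, 0, 0, 0, 0, 0], [-4, 0, 0, 0, 0, 0, 0], [-3, 0, 0, 0, 0, 0, 0], [0, 0, 0, 0, 0, 0, 0]],
])

```text
time_s: 11.93
ee_pos: [0.5545, 0.0366, 0.1589]
eef_rot: [-3.141, 0.0, 3.042]
force: [-0.3, 0.3, -0.2]
grip_width: 0.0005
grip_force: 0.0
```

carry_out([
  [[-2, 0, 0, 0, 0, 0, 0], [-2, 0, 0, 0, 0, 0, 0], [-2, 0, 0, 0, 0, 0, 0], [0, 0, 0, 0, 0, 0, 0]],
])

```text
time_s: 12.27
ee_pos: [0.5602, 0.0361, 0.159]
eef_rot: [-3.141, 0.0, 3.042]
force: [-0.8, 0.3, -0.0]
grip_width: 0.0007
grip_force: 0.0
```

carry_out([
  [[-2, 0, 0, 0, 0, 0, 0], [-1, 0, 0, 0, 0, 0, 0], [0, 0, 0, 0, 0, 0, 0]],
])

```text
time_s: 12.52
ee_pos: [0.5614, 0.036, 0.159]
eef_rot: [-3.141, -0.004, 3.042]
force: [-16.3, 0.7, 7.3]
grip_width: 0.0004
grip_force: 7.8
```

carry_out([
  [[-1, 0, 0, 0, 0, 0, 0], [-1, 0, 0, 0, 0, 0, 0], [0, 0, 0, 0, 0, 0, 0]],
])

```text
time_s: 12.77
ee_pos: [0.5615, 0.036, 0.1592]
eef_rot: [-3.141, -0.008, 3.042]
force: [-31.1, 2.1, 15.2]
grip_width: 0.0005
grip_force: 15.6
```

carry_out([
  [[-1, 0, 0, 0, 0, 0, 0], [-1, 0, 0, 0, 0, 0, 0], [0, 0, 0, 0, 0, 0, 0]],
])

```text
time_s: 13.02
ee_pos: [0.5617, 0.036, 0.1592]
eef_rot: [-3.141, -0.013, 3.042]
force: [-46.5, 2.0, 22.2]
grip_width: 0.0002
grip_force: 23.5
```

The pusher is against its stop. I'll back off, lift clear and check.

carry_out([
  [[10, 0, 0, 0, 0, 0, 0], [20, 0, 0, 0, 0, 0, 0], [30, 0, -10, 0, 0, 0, 0], [30, 0, -30, 0, 0, 0, 0], [30, 0, -30, 0, 0, 0, 0], [30, 0, -30, 0, 0, 0, 0], [30, 0, 0, 0, 0, 0, 0], [0, 0, 0, 0, 0, 0, 0], [0, 0, 0, 0, 0, 0, 0]],
])

```text
time_s: 13.77
ee_pos: [0.3892, 0.0534, 0.2583]
eef_rot: [3.141, 0.003, 3.042]
force: [1.1, -0.6, 0.3]
grip_width: 0.0002
grip_force: 0.0
```

Run:
```python
from h import *
shot('top','top6');shot('scene','scene6')
s=cv2.imread('pics/scene6.png')[100:300,230:430]; t=cv2.imread('pics/top6.png')[140:300,220:460]
cv2.imwrite('pics/c6.png',np.hstack([cv2.resize(s,(400,400),interpolation=cv2.INTER_CUBIC),cv2.copyMakeBorder(cv2.resize(t,(400,267),interpolation=cv2.INTER_CUBIC),0,133,0,0,0)]))
```

```text
(no output)
```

View pics/c6.png

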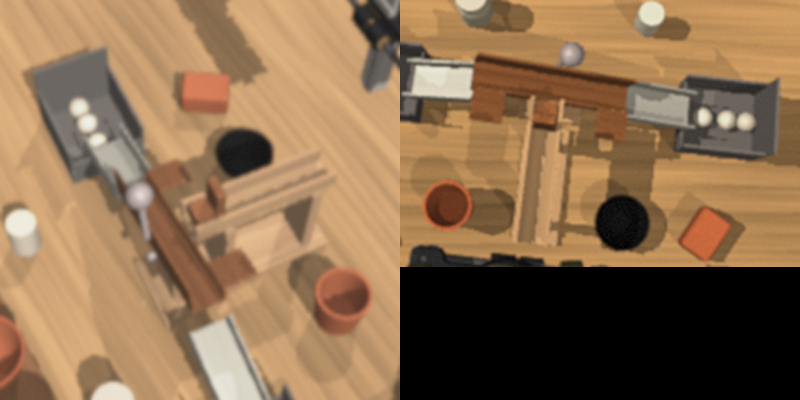

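All three balls are in the right bin, at crop (704,117), (726,120) and (746,122). I'll let them settle, then check the y limits.

carry_out([
  [[0, 0, 0, 0, 0, 0, 0], [0, 0, 0, 0, 0, 0, 0], [0, 0, 0, 0, 0, 0, 0], [0, 0, 0, 0, 0, 0, 0], [0, 0, 0, 0, 0, 0, 0], [0, 0, 0, 0, 0, 0, 0], [0, 0, 0, 0, 0, 0, 0], [0, 0, 0, 0, 0, 0, 0], [0, 0, 0, 0, 0, 0, 0], [0, 0, 0, 0, 0, 0, 0], [0, 0, 0, 0, 0, 0, 0], [0, 0, 0, 0, 0, 0, 0]],
])

```text
time_s: 14.87
ee_pos: [0.3894, 0.0533, 0.2574]
eef_rot: [3.142, 0.0, 3.042]
force: [-0.0, 0.7, -0.3]
grip_width: 0.0007
grip_force: 0.0
```

Run:
```python
from h import *
T=fix(shot('top','top7'));g=cv2.cvtColor(cv2.imread('pics/top7.png'),cv2.COLOR_BGR2HSV)[180:245,385:460]
m=((g[...,2]>175)&(g[...,1]<70)).astype('uint8')
n,_,st,ce=cv2.connectedComponentsWithStats(m)
for i in range(1,n):
    p=onz(T,ce[i][0]+385,ce[i][1]+180,.022)[:2]-[.635,.0287]; print(st[i][4],ce[i]+[385,180],'feeder',p@[.995,-.0998],p@[.0998,.995])
```

```text
8 [388.375 199.125] feeder 0.027413783759707194 -0.20315241790136956
56 [401.875 209.625] feeder 0.0038238747817630333 -0.24062526111092397
69 [414.94202899 211.04347826] feeder 0.004222857786962232 -0.2749314601417192
67 [426.70149254 212.20895522] feeder 0.0048752942819860765 -0.3057708802963083
```

All three are well inside the limits (y ≈ -0.24, -0.275 and -0.306). Handing in.

```bash
python3 -c "
from station import ctrl; print(ctrl.hand_in())"
```

```text
the job is handed in; nothing more can be done
None
```

The gate is rocked over to the right, the pusher is fully home, all three balls lie in the right bin, and the job is handed in; the first press fell short, so I pressed the gate a second time.

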